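# Let the shoe rest down on its ratchet crank

## Task

The shoe rest with the metal last is still cranked up. Squeeze the pawl lever against the crank's black grip post to lift the pawl, keep it squeezed while you let the crank turn back slowly under the load (take two or three seconds, never let it run away) until the rest is fully down, then let go so the pawl springs back in. Leave the polish tins where they are.

Things in the scene. Friction and masses are not known exactly. Their poses are not given: they have to be found in the camera images.
- lift_hub (a point): On the crank's upright turning axis, 90 mm above the trunk lid (z=0), over the round ratchet wheel (106 mm across the teeth, top at 63 mm; axle stub to 73 mm) of the grey shoe-rest lift, bolted down. Frame: the lift's; x points roughly away from the robot (within 0.35 rad), z up.
- crank_grip (a point): Where to centre the fingers: on the crank, 127.5 mm from the hub axis, 90 mm up; x points straight out from the hub. Mid of the SQUEEZED pair of upright flat bars: outside the fixed black post (128-142 mm from the axis), inside the pawl lever; both 20 mm wide, tops 118 mm up, pinched together from above, fingers closing along the crank. Crank bar top 46 mm. The hand must turn with the crank.
- pawl_lever (a point): Mid of the steel pawl lever, 90 mm up, at rest 103 mm from the hub axis; it is 12 mm thick along the crank (97-109 mm) and slides straight outward. Pair at rest 45 mm overall, squeezed 29 mm. The post does not give: a hand centred on the unsqueezed pair, 8 mm nearer the hub, cannot squeeze. Its rod to the wheel tops at 61 mm: keep fingertips above 63 mm.
- rest_top (a point): Centre of the top of the pine shoe-rest board (160 by 85 mm, aluminium last on it reaching 60 mm higher), on a column 80 mm along x and 190 mm along y of the lift from the hub axis. 130 mm above the lid when fully down, about 180 mm at the start.
- crank (a joint): Crank angle, rad, counter-clockwise from above about the hub axis: about 1.0 at the start (held by the pawl), 0 at the stop, rest fully down. Letting down is CLOCKWISE seen from above. The rest sinks 50 mm per rad; its weight (0.6 to 1.1 kg) pulls the crank that way with 2 to 5 N at the grip. Pawl in, teeth every 0.35 rad stop it.
- pawl (a joint): How far the pawl is lifted, m: 0 sprung in, 0.016 fully squeezed against its stop; clear of the teeth above 0.007. Spring 6 N to start, 11 N at full; returns by itself when let go.
- tin_large: Round metal polish tin lying flat, 86 mm across, 26 mm high, loose; origin at the centre of its underside. A bystander.
- tin_small: Round metal polish tin lying flat, 68 mm across, 22 mm high, loose; origin at the centre of its underside. A bystander.

How it is judged:
By the outcome, as a careful person would: the job done as asked, in the order asked, and still so for the second after the job is handed in, with the robot touching nothing.
It also fails if it takes over 34 s, if anything falls off the work surface, if the arm or the gripper's body presses on something with over 40 N, if the wrist force passes 120 N, or if a joint passes its speed limit or range.

## Robot

A 7-joint arm with a two-finger parallel gripper is mounted at the origin on the work surface. World frame = base frame: x ahead of the robot, y to its left, z up, the work surface at z = 0. Lengths are in m, angles in rad, forces in N, time in s.
With the tool pointing down it reaches from about 0.4 to 0.85 m from the base axis. Payload 4.5 kg.
Tool frame: the origin (TCP) lies midway between the tips of the shut fingers; the grasp point (between the pads) lies behind it (r.grip_point_offset is the z of the grasp point in the tool frame, in m); z points along the fingers, y is the line along which they close (so a half turn about z gives the same grasp; the last joint's range is limited). The gripper opens to 88 mm and grips with 3 to 60 N. Pads are 18 mm wide; open, the fingers measure 123 mm over their backs; the gripper's body (75 mm by 187 mm) begins 45 mm behind the grasp point.
Start: joints at [-1.246, 0.689, -0.195, 1.565, 0.157, 0.902, -0.215], TCP at [0.179, 0.599, 0.239] pointing down, gripper open.
Joint ranges: [-3.01, 3.01], [-0.46, 2.08], [-1.47, 1.51], [0.13, 2.56], [-1, 4.14], [0.04, 2.09], [-2.66, 2.66]. Speed limits (rad/s): [2.57, 2.57, 3.14, 3.14, 3.14, 3.14, 3.14].

## Interface

Orientations are given as a unit quaternion [x, y, z, w].
In Python, from plant import r, optics, workorder gives the robot as it stands.
- The arm moves only by the shell command python3 -m creep 'ROWS' [FORCE]. ROWS is JSON, a list of rows, each an object of numbers: "grip": the gripper command: -1 is shut, 1 is fully open, values between are in proportion; "tx", "ty", "tz": the shift along the tool's x, y, z in cm; "spin": the turn about the tool's z in degrees. In form: [{"grip": .., "tx": .., "ty": .., "tz": .., "spin": ..}, ...]. A call has 1 to 8 rows; each row shifts and turns the commanded pose from where the row before left it, along the tool's axes as they then stand; what a row does not reach is not made up. A row lasts 1/12 s, in which the tool goes at most 41.7 mm and 7.16 degrees, less where a joint would pass 70% of its speed; a pose out of reach is approached as far as the arm can. A call with a gripper value outside its range is refused whole. The fingers move at their own pace and stop on an object; FORCE is the grip in N (left out, the last holds). Time passes only in rows, so rows that do not move let the fingers close. It gives the time, the measured TCP pose, the force, the opening and the grip force at its end, in the units of the state.
- r.get_state(): the state, without advancing time (a new reading comes with each control period).
- optics.snapshot(name): name is "scene" or "top" or "wrist"; returns (picture, depth): 420x560x3 uint8, red, green, blue; 420x560 float32, m along the optical axis (not along the pixel's ray), 0 where there is no reading.
- optics.get_calibration(name): a dict with "fx", "fy", "cx", "cy" (pixels), "D" ([k1, k2, p1, p2, k3] as OpenCV has them; the pictures are not rectified), "extrinsics" (4x4, takes a point from world to camera coordinates). Camera axes: x right, y down, z forward; pixel columns grow to the right and rows downward; lengths in m; the calibration is good to about 2 mm. A picture is of the moment at which its call begins: read the wrist's pose just before it. get_calibration takes no time and is no camera call; for the wrist camera it gives the pose at the moment of the call.
- workorder.finish_job(): hands the job in; it is judged then, once.
The state is a dict: "clock": time; "q": joint angles; "qd": joint speeds; "joint_torque": joint torques, N m; "tool_pos": TCP position; "eef_rot": TCP orientation; "contact_force": force on the tool from outside, world axes, zero at the start; "moment": the same for the moment, N m; "opening": opening from 0.0 (shut) to 1.0 (fully open); "finger_force": force on a finger pad.
Only numpy, scipy, OpenCV 4.12 (cv2) and the standard library are available. Lean on these libraries where they do the work, as an engineer would, in place of code of your own. Each camera call takes 0.05 s, during which the arm holds its last target. There are 200 camera calls.

## Working session

There is one attempt and no reset: what is moved stays moved. The work goes in short steps, Python scripts to look and compute and a shell command to move; the robot and the scene stay as the last step left them, time stands still between calls to the robot, and variables do not carry over. Pictures are saved under pics/ and viewed, at most 10 in all, crops included, and the job is handed in when it is done.

```bash
mkdir -p pics; ls; python3 - <<'E'
from plant import r, optics
import cv2, numpy as np
s=r.get_state(); print(s['clock'],s['tool_pos'],s['eef_rot'],s['opening'],r.grip_point_offset)
for n in ("top","scene"):
    p,d=optics.snapshot(n); cv2.imwrite(f"pics/{n}0.png",p[:,:,::-1]); np.save(f"pics/{n}0.npy",d)
    c=optics.get_calibration(n); print(n,c)
E
```

```text
pics
0.0 [0.17906002 0.59813097 0.23792604] [ 1.44861349e-01  9.89451541e-01 -9.12489667e-04 -7.18696297e-05] 1.0033229887660176 -0.0187
top {'fx': 379.24555994227825, 'fy': 379.24555994227825, 'cx': 275.90701660037655, 'cy': 214.8181724711984, 'D': array([0.0103728, 0.       , 0.       , 0.       , 0.       ]), 'extrinsics': array([[ 0.01459466, -0.99984693,  0.00964901, -0.10601557],
       [-0.99933336, -0.01490877, -0.03332517,  0.60641362],
       [ 0.03346392, -0.0091562 , -0.99939798,  1.04727974],
       [ 0.        ,  0.        ,  0.        ,  1.        ]])}
scene {'fx': 530.5799443260695, 'fy': 530.5799443260695, 'cx': 287.0441447855314, 'cy': 205.9684531077172, 'D': array([-0.17256032,  0.        ,  0.        ,  0.        ,  0.        ]), 'extrinsics': array([[ 0.31319002,  0.94965978, -0.00763583, -0.12602525],
       [ 0.68003494, -0.22986793, -0.69621348, -0.35691341],
       [-0.66292117,  0.21285449, -0.71779418,  1.70599932],
       [ 0.        ,  0.        ,  0.        ,  1.        ]])}
```

View pics/top0.png

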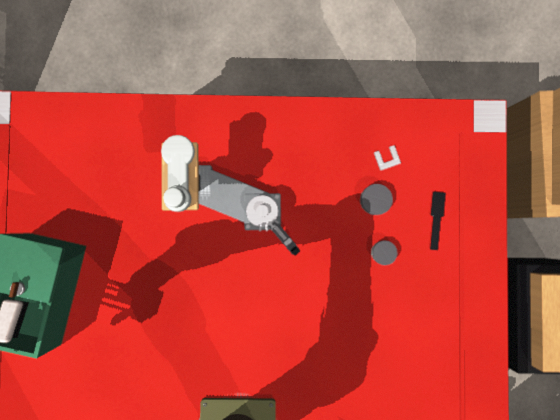

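View pics/scene0.png

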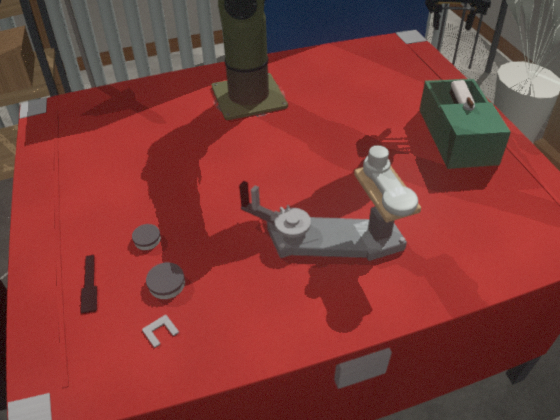

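Top view: hub near pixel (262,209), black post (295,250), rest board around (180,180), tins (377,198) and (384,252). Scene view: post top (244,185), lever (255,190), hub (292,220).

```bash
cat > h.py <<'E'
import numpy as np, cv2
def cloud(c,d):
    v,u=np.mgrid[0:d.shape[0],0:d.shape[1]]
    K=np.array([[c['fx'],0,c['cx']],[0,c['fy'],c['cy']],[0,0,1]])
    n=cv2.undistortPoints(np.stack([u.ravel(),v.ravel()],1).astype(float)[:,None],K,np.array(c['D']))[:,0]
    z=d.ravel().astype(float); P=np.c_[n*z[:,None],z]
    E=c['extrinsics']; W=(P-E[:3,3])@E[:3,:3]; W[z==0]=np.nan
    return W.reshape(*d.shape,3)
E
python3 - <<'E'
from plant import optics
from h import *
for n in("top","scene"):
    W=cloud(optics.get_calibration(n),np.load(f"pics/{n}0.npy")); p=cv2.imread(f"pics/{n}0.png").astype(int)
    np.save(f"pics/{n}W.npy",W)
    print(n)
    X,Y,Z=np.moveaxis(W,2,0)
    near=(X>.3)&(X<.9)&(Y>-.35)&(Y<.35)
    for lab,(u0,v0,u1,v1),(a,b) in [("stub",*((( 235,185,290,235) if n=="top" else (265,195,320,250)),(.068,.08))),
      ("wheel",*(((235,185,290,235) if n=="top" else (265,195,320,250)),(.056,.067))),
      ("tops",*(((275,220,315,265) if n=="top" else (232,172,268,215)),(.108,.125))),
      ("rest",*(((150,120,215,225) if n=="top" else (345,140,430,225)),(.170,.19)))]:
        m=near&(Z>a)&(Z<b); q=np.zeros_like(m); q[v0:v1,u0:u1]=1; m&=q
        if m.sum():
            S=W[m]; print(lab,m.sum(),S.mean(0).round(4),S.min(0).round(3),S.max(0).round(3),p[m].mean(0).round())
            if lab=="tops":
                for k in range(len(S)): print(S[k].round(4),p[m][k])
E
```

```text
top
stub 118 [ 0.6166 -0.0579  0.0728] [ 0.602 -0.089  0.068] [ 0.631 -0.02   0.077] [220. 220. 225.]
wheel 732 [ 0.6121 -0.0613  0.0626] [ 0.555 -0.116  0.057] [ 0.658 -0.017  0.067] [198. 198. 203.]
tops 83 [ 0.526  -0.1361  0.1175] [ 0.507 -0.155  0.11 ] [ 0.547 -0.115  0.121] [73. 73. 81.]
[ 0.5466 -0.1248  0.1147] [75 73 77]
[ 0.5467 -0.1272  0.1171] [104 103 106]
[ 0.5467 -0.1297  0.1167] [119 120 121]
[ 0.5442 -0.1222  0.1192] [78 78 81]
[ 0.5441 -0.1248  0.1157] [107 107 110]
[ 0.5441 -0.1273  0.1145] [137 137 142]
[ 0.5443 -0.1297  0.1172] [146 145 149]
[ 0.5443 -0.1322  0.1182] [129 128 131]
[ 0.5417 -0.1197  0.1191] [81 83 86]
[ 0.5417 -0.1223  0.1171] [112 111 115]
[ 0.5417 -0.1247  0.1184] [137 135 140]
[ 0.5418 -0.1272  0.1189] [144 144 148]
[ 0.5418 -0.1298  0.1177] [147 147 151]
[ 0.5419 -0.1322  0.1193] [146 146 149]
[ 0.5419 -0.1347  0.119 ] [114 113 118]
[ 0.539  -0.1173  0.1154] [88 88 89]
[ 0.5391 -0.1198  0.1175] [121 122 127]
[ 0.5392 -0.1223  0.1182] [140 140 144]
[ 0.5392 -0.1247  0.1186] [144 144 149]
[ 0.5392 -0.1273  0.1176] [145 146 150]
[ 0.5392 -0.1299 
[... 6083 characters left out ...]
]
[ 0.5441 -0.1343  0.1133] [ 84  86 114]
[ 0.5457 -0.1323  0.1141] [ 96  97 109]
[ 0.5477 -0.1303  0.1153] [ 97  98 111]
[ 0.5503 -0.1285  0.1171] [ 93  94 104]
[ 0.5493 -0.1259  0.1154] [82 83 96]
[ 0.5475 -0.1231  0.1129] [75 75 89]
[ 0.5463 -0.1205  0.111 ] [73 75 92]
[ 0.5455 -0.1348  0.1114] [ 76  76 112]
[ 0.5445 -0.1322  0.1097] [ 83  85 100]
[ 0.5468 -0.1303  0.1112] [85 88 98]
[ 0.5461 -0.1278  0.1098] [81 83 95]
[ 0.5486 -0.1259  0.1115] [76 78 91]
[ 0.5497 -0.1238  0.1118] [73 72 88]
[ 0.5478 -0.1307  0.109 ] [85 86 98]
[ 0.5508 -0.129   0.1113] [84 84 96]
[ 0.5503 -0.1241  0.1093] [73 73 88]
rest 771 [0.7045 0.1105 0.1788] [0.616 0.088 0.17 ] [0.786 0.177 0.19 ] [ 87. 108. 128.]
```

```bash
python3 - <<'E'
import numpy as np
W=np.load('pics/topW.npy').reshape(-1,3)
for y in np.arange(-.3,.7,.1):
    m=(W[:,1]>=y)&(W[:,1]<y+.1)&(W[:,0]>.15)&(W[:,0]<.62); print(round(y,1), [(round(x,2),round(np.nanmax(W[m&(W[:,0]>=x)&(W[:,0]<x+.1)][:,2],initial=-1),3)) for x in (.15,.25,.35,.45,.55)])
E
python3 -m creep '[{"tz":-2},{"tz":-2},{"tx":-2.7,"ty":-3.0,"tz":-1},{"tx":-2.7,"ty":-3.0},{"tx":-2.7,"ty":-3.0}]' 20
```

```text
-0.3 [(0.15, np.float64(0.007)), (0.25, np.float64(0.006)), (0.35, np.float64(0.006)), (0.45, np.float64(0.006)), (0.55, np.float64(0.006))]
-0.2 [(0.15, np.float64(0.009)), (0.25, np.float64(0.006)), (0.35, np.float64(0.006)), (0.45, np.float64(0.121)), (0.55, np.float64(0.065))]
-0.1 [(0.15, np.float64(0.006)), (0.25, np.float64(0.007)), (0.35, np.float64(0.007)), (0.45, np.float64(0.007)), (0.55, np.float64(0.076))]
0.0 [(0.15, np.float64(0.006)), (0.25, np.float64(0.007)), (0.35, np.float64(0.007)), (0.45, np.float64(0.007)), (0.55, np.float64(0.181))]
0.1 [(0.15, np.float64(0.006)), (0.25, np.float64(0.007)), (0.35, np.float64(0.007)), (0.45, np.float64(0.007)), (0.55, np.float64(0.24))]
0.2 [(0.15, np.float64(0.006)), (0.25, np.float64(0.006)), (0.35, np.float64(0.009)), (0.45, np.float64(0.006)), (0.55, np.float64(0.006))]
0.3 [(0.15, np.float64(0.006)), (0.25, np.float64(0.006)), (0.35, np.float64(0.006)), (0.45, np.float64(0.007)), (0.55, np.float64(0.007))]
0.4 [(0.15, np.float64(0.113)), (0.25, np.float64(0.114)), (0.35, np.float64(0.125)), (0.45, np.float64(0.125)), (0.55, np.float64(0.007))]
0.5 [(0.15, np.float64(0.112)), (0.25, np.float64(0.126)), (0.35, np.float64(0.147)), (0.45, np.float64(0.125)), (0.55, np.float64(0.006))]
0.6 [(0.15, np.float64(0.006)), (0.25, np.float64(0.006)), (0.35, np.float64(0.074)), (0.45, np.float64(0.003)), (0.55, np.float64(0.006))]$[0]: bad value
```

```bash
python3 -m creep '[{"grip":1,"tx":0,"ty":0,"tz":-2,"spin":0},{"grip":1,"tx":-1,"ty":-1,"tz":-2,"spin":0},{"grip":1,"tx":-2.7,"ty":-3.0,"tz":-1,"spin":0},{"grip":1,"tx":-2.7,"ty":-3.0,"tz":0,"spin":0},{"grip":1,"tx":-2.7,"ty":-3.0,"tz":0,"spin":0},{"grip":1,"tx":-2.7,"ty":-3.0,"tz":0,"spin":0},{"grip":1,"tx":-2.7,"ty":-3.0,"tz":0,"spin":0}]' 25; python3 -c "
from plant import r;print(r.get_state()['q'])"
```

```text
clock: 0.68
tool_pos: [0.2726, 0.4018, 0.2886]
eef_rot: [0.145, 0.989, -0.0, 0.0]
contact_force: [1.0, -0.4, -0.1]
opening: 1.004
finger_force: 0.0
[-0.9178601   0.442999   -0.22628598  1.90681771  0.13386173  0.80660789
  0.06444922]
```

```bash
python3 -m creep '[{"grip":1,"tx":-2.7,"ty":-3.0,"tz":0,"spin":0},{"grip":1,"tx":-2.7,"ty":-3.0,"tz":0,"spin":0},{"grip":1,"tx":-2.7,"ty":-3.0,"tz":0,"spin":0},{"grip":1,"tx":-2.7,"ty":-3.0,"tz":0,"spin":0},{"grip":1,"tx":-2.7,"ty":-3.0,"tz":0,"spin":0},{"grip":1,"tx":-2.7,"ty":-3.0,"tz":0,"spin":0},{"grip":1,"tx":-2.7,"ty":-3.0,"tz":0,"spin":0},{"grip":1,"tx":-2.7,"ty":-3.0,"tz":0,"spin":0}]'
python3 -m creep '[{"grip":1,"tx":-2.7,"ty":-2.9,"tz":0,"spin":0},{"grip":1,"tx":-2.7,"ty":-2.9,"tz":0,"spin":0},{"grip":1,"tx":-2.7,"ty":-2.9,"tz":0,"spin":0},{"grip":1,"tx":-2.7,"ty":-2.9,"tz":0,"spin":0},{"grip":1,"tx":-2.7,"ty":-2.9,"tz":0,"spin":0},{"grip":1,"tx":-2.7,"ty":-2.9,"tz":0,"spin":0},{"grip":1,"tx":-2.4,"ty":-2.7,"tz":0,"spin":0}]'
python3 -m creep '[{"grip":1,"tx":0,"ty":0,"tz":0,"spin":6.4},{"grip":1,"tx":0,"ty":0,"tz":0,"spin":6.4},{"grip":1,"tx":0,"ty":0,"tz":0,"spin":6.4},{"grip":1,"tx":0,"ty":0,"tz":0,"spin":6.4},{"grip":1,"tx":0,"ty":0,"tz":0,"spin":6.4},{"grip":1,"tx":0,"ty":0,"tz":0,"spin":0},{"grip":1,"tx":0,"ty":0,"tz":0,"spin":0}]'
cat > look.py <<'E'
import sys
from plant import r, optics
from h import *
s=r.get_state(); c=optics.get_calibration("wrist"); p,d=optics.snapshot("wrist")
cv2.imwrite(f"pics/{sys.argv[1]}.png",p[:,:,::-1]); W=cloud(c,d); np.save("pics/wristW.npy",W)
print(s['clock'],s['tool_pos'],s['eef_rot'],s['q'].round(3) if hasattr(s['q'],'round') else s['q'])
X,Y,Z=np.moveaxis(W,2,0); g=p.mean(2)
m=(Z>.113)&(Z<.123)&(np.hypot(X-.528,Y+.135)<.05)
for lab,mm in(("dark",m&(g<60)),("light",m&(g>85))):
    if mm.sum()>5:
        print(lab,mm.sum(),np.median(W[mm],0).round(4),[np.array(a).round(4).tolist() for a in cv2.minAreaRect(W[mm][:,:2].astype(np.float32)*1000)])
m=(Z>.069)&(Z<.078)&(np.hypot(X-.618,Y+.057)<.04)
if m.sum(): print("stub",m.sum(),np.median(W[m],0).round(4))
E
python3 look.py w1
```

```text
clock: 1.35
tool_pos: [0.4106, 0.1101, 0.2887]
eef_rot: [0.145, 0.989, -0.0, -0.0]
contact_force: [0.0, 0.5, -0.2]
opening: 1.0
finger_force: 0.0
clock: 1.93
tool_pos: [0.5313, -0.1364, 0.2884]
eef_rot: [0.145, 0.989, -0.0, -0.0]
contact_force: [0.1, -0.1, -0.3]
opening: 1.002
finger_force: 0.0
clock: 2.52
tool_pos: [0.5307, -0.1336, 0.2884]
eef_rot: [0.41, 0.912, -0.0, -0.0]
contact_force: [-0.4, -0.4, 0.0]
opening: 0.999
finger_force: 0.0
2.5167 [ 0.53066909 -0.13364039  0.28840517] [ 4.10492177e-01  9.11864026e-01 -2.00722843e-04 -3.61664534e-04] [ 0.171  0.522 -0.014  1.744  0.01   0.877  0.878]
dark 271 [ 0.5162 -0.1452  0.1188] [[516.4695, -145.6339], [13.0251, 19.5142], 40.5385]
light 241 [ 0.54   -0.1247  0.1188] [[540.784, -125.2556], [11.0371, 20.4424], 41.9211]
stub 640 [ 0.618  -0.0582  0.0738]
```

View pics/w1.png

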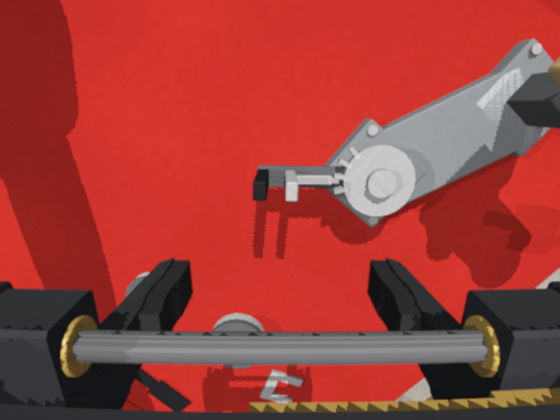

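The wrist view shows the post at (261,185), the lever at (291,187) and the hub at (382,182). Their measured distances from the hub (134 and 102 mm) match the task. I'll descend now.

```bash
python3 -m creep '[{"grip":1,"tx":0,"ty":-1.14,"tz":2,"spin":0.7},{"grip":1,"tx":0,"ty":0,"tz":3,"spin":0},{"grip":1,"tx":0,"ty":0,"tz":3,"spin":0},{"grip":1,"tx":0,"ty":0,"tz":3,"spin":0},{"grip":1,"tx":0,"ty":0,"tz":2,"spin":0},{"grip":1,"tx":0,"ty":0,"tz":0,"spin":0},{"grip":1,"tx":0,"ty":0,"tz":0,"spin":0}]' 25; python3 look.py w2
```

```text
clock: 3.15
tool_pos: [0.5219, -0.1412, 0.1582]
eef_rot: [0.417, 0.909, -0.0, -0.001]
contact_force: [-0.1, -0.9, 0.8]
opening: 1.001
finger_force: 0.0
3.15 [ 0.52187212 -0.14121766  0.15816617] [ 4.16886125e-01  9.08958072e-01 -6.19400008e-05 -1.08561679e-03] [ 0.189  0.695 -0.016  1.902  0.018  0.546  0.872]
dark 683 [ 0.5156 -0.1447  0.1188] [[516.2318, -145.7417], [12.9968, 19.9704], 40.3023]
light 620 [ 0.5395 -0.1243  0.1187] [[540.4813, -125.0995], [12.1127, 19.8553], 40.3477]
stub 1452 [ 0.6175 -0.0582  0.0739]
```

View pics/w2.png

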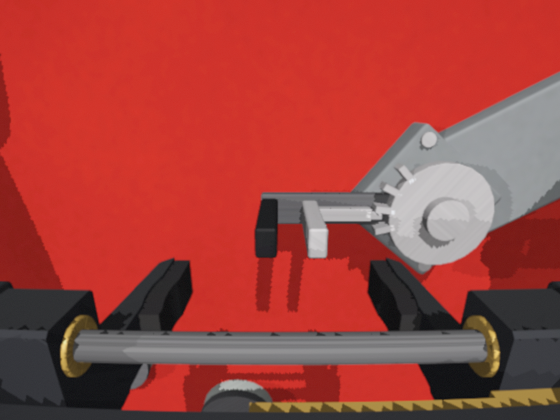

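The post is at (267,228) and the lever at (315,229), both between the open fingers, and the measurement agrees with the first. I'll lower the last 87 mm and squeeze.

```bash
python3 -m creep '[{"grip":1,"tx":0,"ty":0,"tz":2,"spin":0},{"grip":1,"tx":0,"ty":0,"tz":2.5,"spin":0},{"grip":1,"tx":0,"ty":0,"tz":2.2,"spin":0},{"grip":1,"tx":0,"ty":0,"tz":1.9,"spin":0},{"grip":1,"tx":0,"ty":0,"tz":0,"spin":0},{"grip":1,"tx":0,"ty":0,"tz":0,"spin":0}]' 25
python3 -m creep '[{"grip":-1,"tx":0,"ty":0,"tz":0,"spin":0},{"grip":-1,"tx":0,"ty":0,"tz":0,"spin":0},{"grip":-1,"tx":0,"ty":0,"tz":0,"spin":0},{"grip":-1,"tx":0,"ty":0,"tz":0,"spin":0},{"grip":-1,"tx":0,"ty":0,"tz":0,"spin":0},{"grip":-1,"tx":0,"ty":0,"tz":0,"spin":0}]' 25
```

```text
clock: 3.7
tool_pos: [0.5231, -0.1415, 0.0737]
eef_rot: [0.417, 0.909, 0.0, 0.001]
contact_force: [0.8, -0.1, 1.2]
opening: 0.997
finger_force: 0.0
clock: 4.2
tool_pos: [0.525, -0.1396, 0.0732]
eef_rot: [0.417, 0.909, 0.002, 0.002]
contact_force: [6.4, 7.0, -1.9]
opening: 0.569
finger_force: 4.2
```

```bash
python3 -m creep '[{"grip":-1,"tx":0,"ty":0,"tz":0,"spin":0},{"grip":-1,"tx":0,"ty":0,"tz":0,"spin":0},{"grip":-1,"tx":0,"ty":0,"tz":0,"spin":0},{"grip":-1,"tx":0,"ty":0,"tz":0,"spin":0}]' 25; python3 look.py w3
```

```text
clock: 4.53
tool_pos: [0.5206, -0.1419, 0.073]
eef_rot: [0.418, 0.908, -0.001, -0.001]
contact_force: [-2.1, 0.3, 4.5]
opening: 0.321
finger_force: 25.0
4.5333 [ 0.52059316 -0.14190785  0.07297089] [ 4.18119761e-01  9.08390696e-01 -7.85554853e-04 -1.26129529e-03] [ 0.187  0.84  -0.011  1.949  0.026  0.355  0.863]
dark 2182 [ 0.5123 -0.1399  0.1183] [[521.8646, -140.4523], [58.5002, 22.103], 41.4264]
light 968 [ 0.5233 -0.1299  0.1184] [[525.6162, -131.9607], [37.4848, 15.6784], 13.1429]
stub 2919 [ 0.6162 -0.0585  0.0738]
```

View pics/w3.png

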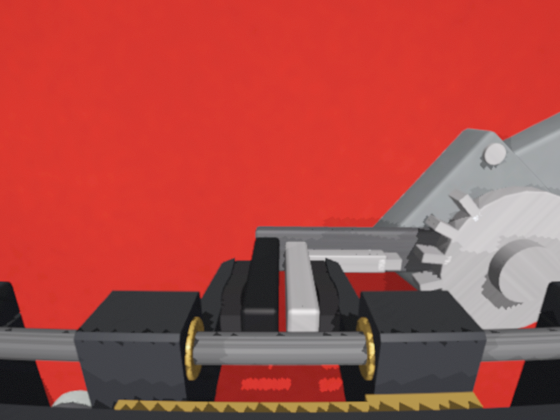

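The post (262,285) and lever (300,285) are pinched together between the pads. The opening is about 28 mm, which is the fully squeezed width. Now I'll let the crank down slowly.

```bash
python3 -m creep '[{"grip":-1,"tx":0.4,"ty":0.006,"tz":0,"spin":1.8},{"grip":-1,"tx":0.4,"ty":0.006,"tz":0,"spin":1.8},{"grip":-1,"tx":0.4,"ty":0.006,"tz":0,"spin":1.8},{"grip":-1,"tx":0.4,"ty":0.006,"tz":0,"spin":1.8}]' 25
```

```text
clock: 4.92
tool_pos: [0.5108, -0.1288, 0.073]
eef_rot: [0.475, 0.88, -0.001, -0.001]
contact_force: [-3.7, 0.3, 6.3]
opening: 0.327
finger_force: 25.0
```

```bash
python3 -m creep '[{"grip":-1,"tx":0.4,"ty":0.006,"tz":0,"spin":1.8},{"grip":-1,"tx":0.4,"ty":0.006,"tz":0,"spin":1.8},{"grip":-1,"tx":0.4,"ty":0.006,"tz":0,"spin":1.8},{"grip":-1,"tx":0.4,"ty":0.006,"tz":0,"spin":1.8},{"grip":-1,"tx":0.4,"ty":0.006,"tz":0,"spin":1.8},{"grip":-1,"tx":0.4,"ty":0.006,"tz":0,"spin":1.8},{"grip":-1,"tx":0.4,"ty":0.006,"tz":0,"spin":1.8},{"grip":-1,"tx":0.4,"ty":0.006,"tz":0,"spin":1.8}]' 25
python3 -m creep '[{"grip":-1,"tx":0.4,"ty":0.006,"tz":0,"spin":1.8},{"grip":-1,"tx":0.4,"ty":0.006,"tz":0,"spin":1.8},{"grip":-1,"tx":0.4,"ty":0.006,"tz":0,"spin":1.8},{"grip":-1,"tx":0.4,"ty":0.006,"tz":0,"spin":1.8},{"grip":-1,"tx":0.4,"ty":0.006,"tz":0,"spin":1.8},{"grip":-1,"tx":0.4,"ty":0.006,"tz":0,"spin":1.8},{"grip":-1,"tx":0.4,"ty":0.006,"tz":0,"spin":1.8},{"grip":-1,"tx":0.4,"ty":0.006,"tz":0,"spin":1.8}]' 25
```

```text
clock: 5.58
tool_pos: [0.4968, -0.1, 0.073]
eef_rot: [0.582, 0.813, -0.001, -0.001]
contact_force: [-2.3, 0.8, 4.8]
opening: 0.326
finger_force: 25.0
clock: 6.25
tool_pos: [0.4903, -0.0685, 0.073]
eef_rot: [0.679, 0.734, -0.001, -0.001]
contact_force: [-3.0, 1.8, 5.9]
opening: 0.324
finger_force: 25.0
```

```bash
python3 -m creep '[{"grip":-1,"tx":0.4,"ty":0.006,"tz":0,"spin":1.8},{"grip":-1,"tx":0.4,"ty":0.006,"tz":0,"spin":1.8},{"grip":-1,"tx":0.4,"ty":0.006,"tz":0,"spin":1.8},{"grip":-1,"tx":0.4,"ty":0.006,"tz":0,"spin":1.8},{"grip":-1,"tx":0.4,"ty":0.006,"tz":0,"spin":1.8},{"grip":-1,"tx":0.4,"ty":0.006,"tz":0,"spin":1.8},{"grip":-1,"tx":0.4,"ty":0.006,"tz":0,"spin":1.8},{"grip":-1,"tx":0.4,"ty":0.006,"tz":0,"spin":1.8}]' 25
python3 -m creep '[{"grip":-1,"tx":0.4,"ty":0.006,"tz":0,"spin":1.8},{"grip":-1,"tx":0.4,"ty":0.006,"tz":0,"spin":1.8}]' 25
```

```text
clock: 6.92
tool_pos: [0.492, -0.0363, 0.073]
eef_rot: [0.766, 0.643, -0.001, -0.001]
contact_force: [-3.1, 2.1, 4.7]
opening: 0.326
finger_force: 25.0
clock: 7.08
tool_pos: [0.4937, -0.0284, 0.073]
eef_rot: [0.786, 0.619, -0.001, -0.001]
contact_force: [-3.2, 2.1, 5.3]
opening: 0.324
finger_force: 25.0
```

```bash
python3 -m creep '[{"grip":-1,"tx":0.4,"ty":0.006,"tz":0,"spin":1.8}]' 25
python3 -m creep '[{"grip":-1,"tx":0.4,"ty":0.006,"tz":0,"spin":1.8}]' 25; python3 -c "
from plant import r;s=r.get_state();print(s['moment'])"
```

```text
clock: 7.17
tool_pos: [0.4945, -0.0253, 0.0729]
eef_rot: [0.795, 0.606, -0.001, -0.001]
contact_force: [-7.0, -14.4, 5.2]
opening: 0.326
finger_force: 25.0
clock: 7.25
tool_pos: [0.4946, -0.0248, 0.073]
eef_rot: [0.805, 0.593, -0.003, 0.001]
contact_force: [-6.5, -13.5, 5.0]
opening: 0.325
finger_force: 25.2
[-2.72084101  1.16658259  0.55351377]
```

```bash
cat > rest.py <<'E'
from plant import r, optics
from h import *
import sys
for n in("scene","top"):
    p,d=optics.snapshot(n); W=cloud(optics.get_calibration(n),d); cv2.imwrite(f"pics/{n}{sys.argv[1]}.png",p[:,:,::-1])
    X,Y,Z=np.moveaxis(W,2,0); P=p.astype(int)
    m=(X>.61)&(X<.78)&(Y>.08)&(Y<.19)&(Z>.1)&(P[:,:,0]-P[:,:,2]>50)
    print(n,m.sum(),np.median(Z[m]) if m.any() else None)
E
python3 rest.py 1
```

```text
scene 162 0.1280867635771415
top 684 0.12925939337441605
```

```bash
python3 -m creep '[{"grip":-1,"tx":-0.4,"ty":0,"tz":0,"spin":-1.8},{"grip":-1,"tx":0,"ty":0,"tz":0,"spin":0}]' 25
python3 -m creep '[{"grip":1,"tx":0,"ty":0,"tz":0,"spin":0},{"grip":1,"tx":0,"ty":0,"tz":0,"spin":0},{"grip":1,"tx":0,"ty":0,"tz":0,"spin":0},{"grip":1,"tx":0,"ty":0,"tz":0,"spin":0},{"grip":1,"tx":0,"ty":0,"tz":0,"spin":0},{"grip":1,"tx":0,"ty":0,"tz":0,"spin":0},{"grip":1,"tx":0,"ty":0,"tz":0,"spin":0}]'
```

```text
clock: 7.52
tool_pos: [0.4943, -0.0261, 0.0729]
eef_rot: [0.795, 0.607, -0.001, -0.0]
contact_force: [-3.3, 0.6, 6.7]
opening: 0.325
finger_force: 25.0
clock: 8.1
tool_pos: [0.4954, -0.0248, 0.0725]
eef_rot: [0.794, 0.608, -0.0, -0.0]
contact_force: [0.9, 0.5, -0.3]
opening: 0.834
finger_force: 0.0
```

```bash
python3 -m creep '[{"grip":1,"tx":0,"ty":0,"tz":0,"spin":0},{"grip":1,"tx":0,"ty":0,"tz":0,"spin":0},{"grip":1,"tx":0,"ty":0,"tz":-1,"spin":0},{"grip":1,"tx":0,"ty":0,"tz":-2,"spin":0},{"grip":1,"tx":0,"ty":0,"tz":-3,"spin":0},{"grip":1,"tx":0,"ty":0,"tz":-3,"spin":0},{"grip":1,"tx":0,"ty":0,"tz":-3,"spin":0},{"grip":1,"tx":0,"ty":0,"tz":0,"spin":0}]'
python3 -m creep '[{"grip":1,"tx":0,"ty":0,"tz":-2,"spin":0},{"grip":1,"tx":0,"ty":0,"tz":0,"spin":0},{"grip":1,"tx":0,"ty":0,"tz":0,"spin":0}]'
python3 rest.py 2; python3 look.py w4
```

```text
clock: 8.77
tool_pos: [0.4986, -0.0257, 0.1979]
eef_rot: [0.794, 0.607, 0.004, 0.003]
contact_force: [-0.3, -0.2, 0.3]
opening: 0.998
finger_force: 0.0
clock: 9.02
tool_pos: [0.4962, -0.025, 0.2132]
eef_rot: [0.794, 0.608, 0.001, 0.0]
contact_force: [0.7, 0.4, 0.3]
opening: 0.997
finger_force: 0.0
scene 161 0.12851784626192858
top 664 0.1294171898396084
9.1167 [ 0.4953262  -0.02491291  0.21201905] [ 7.94158890e-01  6.07709813e-01 -4.24968802e-04 -5.09723201e-04] [-0.285  0.597  0.39   1.995 -0.376  0.621  0.089]
stub 1012 [ 0.6184 -0.0573  0.0739]
```

View pics/w4.png

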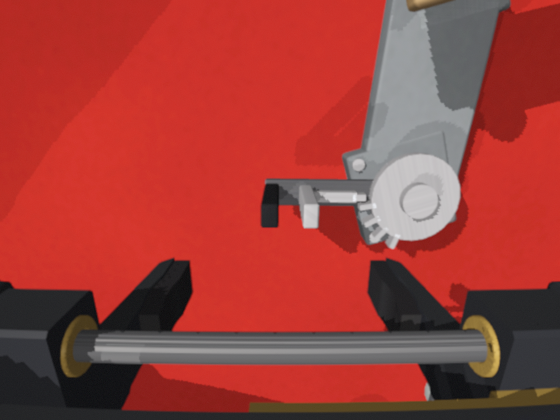

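View pics/scene2.png

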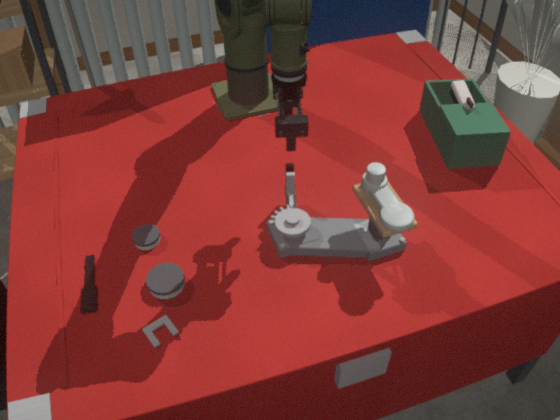

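Wrist view: the post (270,205) and lever (309,206) are apart again, about 32 mm centre to centre, so the pawl has sprung back. Scene view: the rest is down at about 129 mm, and the tins at (147,237) and (165,281) haven't moved.

```bash
python3 -c "
from plant import workorder; print(workorder.finish_job())"
```

```text
the job is handed in; nothing more can be done
None
```

The shoe rest is fully down: its board reads about 129 mm, against 130 mm nominal. I let it down in about 2.7 s with the pawl held squeezed; the pawl has sprung back in, the tins haven't moved, and the job is handed in at about 9 s, verdict not shown.

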